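# Check the two clamp screws of a flask support frame

### The job

The cross rod that carries the flask is clamped by two T-handle screws, and one of them has worked loose. Starting with the one on the left (seen from the robot), load each screw clockwise to about 0.5 newton metre (about 11 N at the end of its handle) and hold that for about a second to check that it no longer turns; if it turns, tighten it until it bites and then check it in the same way. Do not overtighten, leave both screws tight, and do not touch the flask or disturb the things standing around.

Things in the scene. Friction and masses are not known exactly. Their poses are not given: they have to be found in the camera images.
- bar_a_mid (a point): Middle of the T-handle of clamp screw a, on the screw's upright axis: a level steel rod 8 mm thick, 16 mm steel collar in the middle, red 14 mm balls at both ends (centres 45 mm from the axis, 104 mm overall), 235 mm above the bench. Below it the black clamp body, top 39 mm under the rod's axis (upright beside it: 35 mm). Nothing above. x along the handle away from bar_a_end, z up.
- bar_a_end (a point): Centre of the ball at the robot's end of handle a; clockwise from above (to the robot's left) tightens. A loose screw turns at about 2 N here (0.08 N m); how far until it bites cannot be seen (0 to 0.9 rad). Once it bites it stops turning: the handle only springs 0.12 rad per N m (about 4 N per mm here) and springs back when let go.
- screw_a (a joint): Angle of the shank of screw a in its clamp, rad, growing clockwise (tightening). It stops where the screw bites, at an angle that differs between the two screws and is not marked.
- handle_a (a joint): Elastic twist of handle a on its shank, rad, clockwise positive: 0.12 rad per N m of torque, 0 when let go. The handle's direction is the sum of the two angles; at 0 it is square to the cross rod.
- bar_b_mid (a point): Middle of the T-handle of the other clamp screw b; everything as for a. The two screws are 220 mm apart along the cross rod; which of them stands on the left varies.
- bar_b_end (a point): Centre of the red ball at the robot's end of T-handle b, as for a.
- screw_b (a joint): Angle of the shank of screw b in its clamp, rad, growing clockwise (tightening). It stops where the screw bites, at an angle that differs between the two screws and is not marked.
- handle_b (a joint): Elastic twist of handle b on its shank, rad, clockwise positive: 0.12 rad per N m of torque, 0 when let go. The handle's direction is the sum of the two angles; at 0 it is square to the cross rod.
- frame: Fixed support frame: white base plate 200 x 380 x 12 mm, two steel uprights 12 mm thick and 200 mm high, and a steel cross rod 12 mm thick, 300 mm long, at 170 mm height. Origin on the bench under the middle of the cross rod; y runs along the cross rod to the left, x away from the robot, z up. A clamp body sits at each end, at y = 110 and -110 mm.
- flask: Stoppered round-bottom glass flask held by its neck in the frame, 66 mm beyond the middle of the cross rod; 85 mm wide, 156 mm high with its stopper; origin at its lowest point, 52 mm above the bench, so its top is at 208 mm. Not to be touched.
- reagent: Loose amber reagent bottle, 60 mm wide, 125 mm high, standing beside the base plate on the right; origin under its middle. Leave it alone.
- beaker: Loose glass beaker, 68 mm wide, 85 mm high, standing in front of the base plate; origin under its middle. Leave it alone.
- cork_ring: Loose cork flask ring, 90 mm wide, 28 mm high, lying in front of the base plate; origin under its middle. Leave it alone.

How it is judged (in metres and radians):
On the way, in this order (a step that is already met when the one before it is completed fails the run):
1. the left screw has bitten and is held still under a tightening torque of 0.38 to 0.8 N m for 0.6 s (((y of bar_a_mid in the frame of frame above 0 m and value of joint screw_a above 0.37 rad and value of joint handle_a between 0.0458 and 0.0964 rad and velocity of joint screw_a between -0.1 and 0.1 rad/s) or (y of bar_b_mid in the frame of frame above 0 m and value of joint screw_b above 0.82 rad and value of joint handle_b between 0.0458 and 0.0964 rad and velocity of joint screw_b between -0.1 and 0.1 rad/s))), for 0.6 s.
2. then the right screw likewise (((y of bar_a_mid in the frame of frame below 0 m and value of joint screw_a above 0.37 rad and value of joint handle_a between 0.0458 and 0.0964 rad and velocity of joint screw_a between -0.1 and 0.1 rad/s) or (y of bar_b_mid in the frame of frame below 0 m and value of joint screw_b above 0.82 rad and value of joint handle_b between 0.0458 and 0.0964 rad and velocity of joint screw_b between -0.1 and 0.1 rad/s))), for 0.6 s.
At the end, for the whole second after the job is handed in: Both screws are left tight, within 0.06 rad of where they bite, with their handles let go and sprung back; the bottle, beaker and cork ring stand within 20 mm of where they were (value of joint screw_a above 0.34 rad and value of joint screw_b above 0.79 rad and value of joint each of handle_a, handle_b below 0.02 rad and distance of each of reagent, beaker, cork_ring from where it was at the start of the episode below 0.02 m); the robot touches nothing.
It fails at once if a screw is overtightened (more than 0.85 N m, about 19 N at the ball) (value of joint any of handle_a, handle_b above 0.1024 rad).
It fails at once if the robot touches the flask (more than 0.3 N) (contact force between any of the fingers, the arm and flask above 0.3 N).
It fails at once if a bystander is moved more than 20 mm or knocked over (distance of any of reagent, beaker, cork_ring from where it was at the start of the episode above 0.02 m or angle between any of reagent, beaker's own z axis and vertical above 0.4 rad).
It also fails if it takes over 61 s, if anything falls off the work surface, if the arm or the gripper's body presses on something with over 40 N, if the wrist force passes 120 N, or if a joint passes its speed limit or range.

### The arm

A 7-joint arm with a two-finger parallel gripper is mounted at the origin on the work surface. World frame = base frame: x ahead of the robot, y to its left, z up, the work surface at z = 0. Lengths are in m, angles in degrees, forces in N, time in s.
With the tool pointing down it reaches from about 0.425 to 1.025 m from the base axis. Payload 9.4 kg.
Tool frame: the origin (TCP) lies on the front face of the gripper's body, between the roots of the fingers; the fingertips stand 84 mm ahead of it and the grasp point (between the pads) lies ahead of it (pinch_z is the z of the grasp point in the tool frame, in m); z points along the fingers, y is the line along which they close (so a half turn about z gives the same grasp; the last joint's range is limited). The gripper opens to 93 mm and grips with 3 to 60 N. Pads are 15 mm wide; open, the fingers measure 128 mm over their backs; the gripper's body (75 mm by 188 mm) begins 65 mm behind the grasp point.
Start: joints at [61.324, 34.337, -0.143, 91.639, 0.103, 54.024, -4.572], TCP at [0.298, -0.661, 0.303] pointing down, gripper open.
Joint ranges: [-147.43, 147.43], [-19.82, 112.94], [-74.19, 73.91], [6.32, 146.72], [-59.91, 239.91], [6.04, 106.73], [-150.56, 150.56]. Speed limits (degrees/s): [127.2, 127.2, 172.46, 172.46, 180, 180, 180].

### API

Orientations are given as [roll, pitch, yaw] about the fixed x, y, z axes, in that order (R = Rz(yaw) Ry(pitch) Rx(roll)).
In Python, from plant import sense, snapshot, finish_job, spot_in, outline_of, pinch_z gives the robot as it stands.
- The arm moves only by the tool servo_tool, never from a script. Its argument "moves" is text: rows parted by semicolons, each of 7 numbers parted by spaces: the opening, from 0 (shut) to 1 (fully open), then the shift along the tool's x, y, z in units of 40 mm (1.0 is 40 mm), then the turn, a rotation vector about the tool's x, y, z in units of 10 degrees (1.0 is 10 degrees). In form: hand dx dy dz rx ry rz; .... A call has 1 to 12 rows; each row is the pose to reach, as a shift and turn from the pose commanded when the call began, along the tool's axes at that moment; what a row does not reach only later rows make up. A row lasts 1/8 s, in which the tool goes at most 62.5 mm and 10.7 degrees, less where a joint would pass 70% of its speed; a pose out of reach is approached as far as the arm can. A call with a gripper value outside its range is refused whole. The fingers move at their own pace and stop on an object; "grip_force" is the grip in N (left out, the last holds). Time passes only in rows, so rows that repeat a pose let the fingers close. It gives the time, the measured TCP pose, the force, the opening and the grip force at its end, in the units of the state.
- sense(): the state, without advancing time (a new reading comes with each control period).
- snapshot(name): name is "side" or "top" or "wrist"; returns a dict with "img" (480x640x3 uint8, red, green, blue), "depth" (480x640 float32, m along the optical axis (not along the pixel's ray), 0 where there is no reading), "camera_matrix" (3x3 intrinsics, pixels), "R" (3x3) and "t" (3): a world point X has camera coordinates R X + t. Camera axes: x right, y down, z forward; pixel columns grow to the right and rows downward; lengths in m; the calibration is good to about 2 mm. A picture is of the moment at which its call begins.
- finish_job(): hands the job in; it is judged then, once.
Trained networks look in a picture, given as the dict that the camera call returned (one of the last four; its "shot" number tells which), for a name from the list of things; names that differ only in an ending like _2 or _b are one class to them, and where a whole thing is asked for, a point or a joint stands for the part that bears it (a point fixed in the world has none). Each returns a list of dicts, best first, with "p" (0 to 1); they miss things now and then, are a little off and sometimes report something else, mostly with a low value. They report only what shows in the picture. A call takes as long as a camera call.
- spot_in(picture, label): "box" ([left, top, right, bottom] as shares, 0 to 1, of the picture: columns of its width, rows of its height, round what is visible of it).
- outline_of(picture, label): "region" (480x640 bool, what is visible of it) and "box" ([left, top, right, bottom] as shares, 0 to 1, of the picture: columns of its width, rows of its height, round what is visible of it).
The state is a dict: "t": time; "joint_pos": joint angles; "qvel": joint speeds; "joint_efforts": joint torques, N m; "tcp_pos": TCP position; "tcp_rot": TCP orientation; "contact_force": force on the tool from outside, world axes, zero at the start; "torque": the same for the moment, N m; "width": finger opening in m; "grip_force": force on a finger pad.
Only numpy, scipy, OpenCV 4.12 (cv2) and the standard library are available. Lean on these libraries where they do the work, as an engineer would, in place of code of your own. Each camera call takes 0.05 s, during which the arm holds its last target. There are 200 camera calls.

## Working session

There is one attempt and no reset: what is moved stays moved. The work goes in short steps, Python scripts to look and compute and a tool call to move; the robot and the scene stay as the last step left them, time stands still between calls to the robot, and variables do not carry over. Pictures are saved under pics/ and viewed, at most 10 in all, crops included, and the job is handed in when it is done.

Besides the shell and the picture viewer there is one more tool, called after "Emit:" as name(argument=value, ...) on one line, values as JSON. servo_tool: Moves the arm, as the interface text tells. Its arguments: {"type":"object","properties":{"moves":{"type":"string"},"grip_force":{"type":"number"}},"required":["moves"]}

```bash
mkdir -p pics; ls
cat > h.py <<'E'
import numpy as np, cv2
from plant import *
def world(s,u,v,d):
    K=s["camera_matrix"]; c=np.array([(u-K[0,2])/K[0,0]*d,(v-K[1,2])/K[1,1]*d,d])
    return s["R"].T@(c-s["t"])
def cloud(s):
    K=s["camera_matrix"]; v,u=np.mgrid[:480,:640]; d=s["depth"]
    c=np.stack([(u-K[0,2])/K[0,0]*d,(v-K[1,2])/K[1,1]*d,d],-1)
    return (c-s["t"])@s["R"]
def red(s):
    h=cv2.cvtColor(s["img"],cv2.COLOR_RGB2HSV)
    m=(((h[...,0]<8)|(h[...,0]>172))&(h[...,1]>150)&(h[...,2]>60)).astype(np.uint8)
    n,l,st,ce=cv2.connectedComponentsWithStats(m); P=cloud(s); o=[]
    for i in range(1,n):
        if st[i,4]>8:
            q=P[(l==i)&(s["depth"]>0)]; o.append((ce[i].round(1),st[i,4],np.median(q,0).round(4)))
    return o
E
python3 - <<'E'
from h import *
s=sense(); print({k:np.round(v,4) for k,v in s.items()}, pinch_z)
for n in ["top","side"]:
    p=snapshot(n); cv2.imwrite(f"pics/{n}0.png",p["img"][...,::-1]); print(n,(-p["R"].T@p["t"]).round(3))
    for r in red(p): print(r)
E
```

```text
pics
{'t': np.float64(0.0), 'joint_pos': array([61.3222, 34.383 , -0.1453, 91.6793,  0.1055, 54.0229, -4.5722]), 'qvel': array([ 0.0072, -0.0414, -0.0021, -0.0369,  0.066 ,  0.059 , -0.0621]), 'joint_efforts': array([ 0.00000e+00, -7.65061e+01,  1.49730e+00, -2.52346e+01,
       -5.24000e-02,  1.70000e-02,  2.00000e-04]), 'tcp_pos': array([ 0.298 , -0.6606,  0.3019]), 'tcp_rot': array([-1.799155e+02,  1.000000e-02,  2.428760e+01]), 'contact_force': array([ 0.5814, -0.1056, -0.3796]), 'torque': array([-0.0035, -0.032 , -0.0393]), 'grip_force': np.float64(0.0), 'width': np.float64(0.0932)} 0.0653
top [ 0.415 -0.052  0.985]
(array([244. , 159.9]), np.int32(54), array([0.6508, 0.0579, 0.2403]))
(array([382.4, 194.4]), np.int32(52), array([ 0.599 , -0.1385,  0.2405]))
(array([203.7, 208.3]), np.int32(58), array([0.5803, 0.1138, 0.24  ]))
(array([363.5, 254.6]), np.int32(51), array([ 0.5129, -0.1103,  0.2407]))
side [0.456 0.66  0.797]
(array([353.6,  38.4]), np.int32(80), array([ 0.5251, -1.0481,  0.1249]))
(array([283.1, 180.4]), np.int32(37), array([ 0.5993, -0.1352,  0.2388]))
(array([332.9, 192.9]), np.int32(43), array([ 0.5132, -0.1073,  0.2394]))
(array([226.9, 256.4]), np.int32(43), array([0.6522, 0.0621, 0.2406]))
(array([269.7, 287.6]), np.int32(59), array([0.5806, 0.1177, 0.2395]))
```

View pics/top0.png

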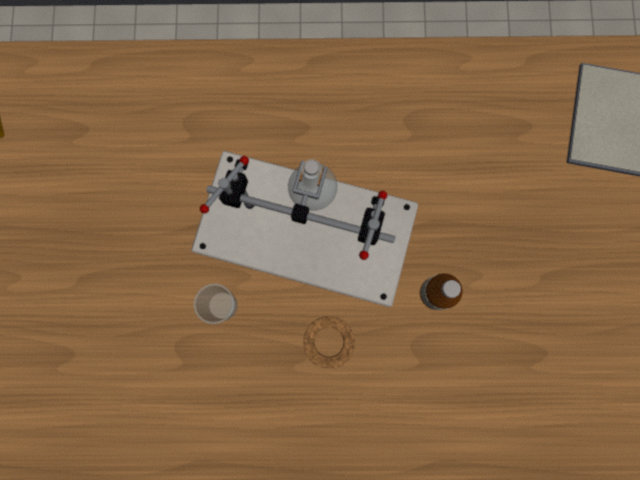

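View pics/side0.png

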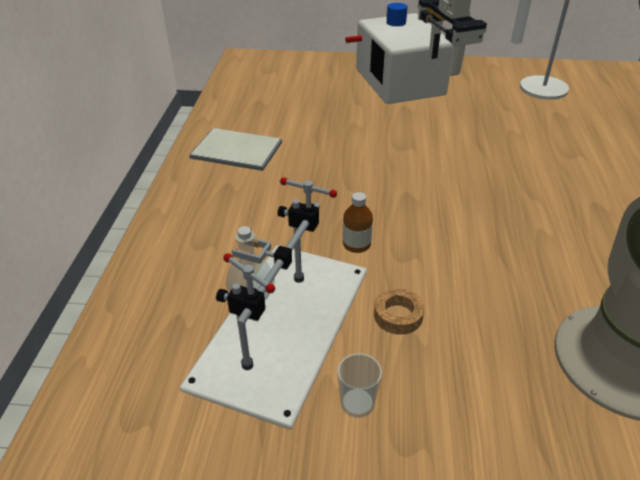

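The top view shows the frame at yaw about -16°. The left T-handle's balls are at px (204,208) and (244,160), already turned 22° clockwise. The right one's are at (364,255) and (382,194), turned about 2°. The side view agrees: the flask is behind the rod and the beaker, ring and bottle are in front. Ball spacing (90 mm), screw spacing (220 mm) and height (235 mm) all match the given sizes.

I'll push the near ball with closed fingers, tool x along the tangent. First I move above and right of the left near ball.

Emit:
servo_tool(moves="0 0 0 -1.5 0 0 0; 0 1.3 -1.4 -1.5 0 0 -0.3; 0 2.3 -2.4 -1.5 0 0 -0.6; 0 3.3 -3.5 -1.5 0 0 -0.9; 0 4.3 -4.5 -1.5 0 0 -1.2; 0 5.3 -5.6 -1.5 0 0 -1.5; 0 6.3 -6.6 -1.5 0 0 -1.8; 0 7.3 -7.7 -1.5 0 0 -2.1; 0 8.3 -8.7 -1.5 0 0 -2.4; 0 9.3 -9.8 -1.5 0 0 -2.74; 0 10.3 -10.8 -1.5 0 0 -2.74; 0 11.3 -11.9 -1.5 0 0 -2.74")

```text
t: 1.6
tcp_pos: [0.5147, -0.0396, 0.3626]
tcp_rot: [180.0, 0.0, 51.6]
contact_force: [0.4, -0.5, 0.5]
width: 0.0006
grip_force: 0.0
```

Emit:
servo_tool(moves="0 1.2 -0.5 0 0 0 0; 0 2.4 -0.9 0 0 0 0; 0 3.2 -1.1 0 0 0 0; 0 3.2 -1.1 0 0 0 0; 0 3.2 -1.1 1.35 0 0 0; 0 3.2 -1.1 1.35 0 0 0; 0 3.2 -1.1 1.35 0 0 0")

```text
t: 2.48
tcp_pos: [0.5595, 0.0859, 0.3098]
tcp_rot: [180.0, 0.0, 51.6]
contact_force: [0.0, 0.8, 1.0]
width: 0.0005
grip_force: 0.0
```

Run:
```python
from h import *
s=sense(); print(s["tcp_pos"].round(4),s["tcp_rot"].round(2),s["contact_force"].round(2),s["joint_pos"].round(1))
p=snapshot("side"); 
for r in red(p): print(r)
cv2.imwrite("pics/s1.png",cv2.resize(p["img"][150:350,160:400,::-1],None,fx=3,fy=3))
```

```text
[0.5595 0.0859 0.3098] [179.98   0.    51.63] [0.02 0.83 1.02] [ -1.4  23.9 -18.1 111.5  10.1  46.1 -63.4]
(array([358.5,  37.9]), np.int32(31), array([ 0.511 , -1.0544,  0.1237]))
(array([332.9, 192.9]), np.int32(43), array([ 0.5137, -0.1067,  0.2389]))
(array([226.9, 256.4]), np.int32(43), array([0.652 , 0.0619, 0.24  ]))
(array([269.7, 287.6]), np.int32(59), array([0.5805, 0.1175, 0.2394]))
```

View pics/s1.png

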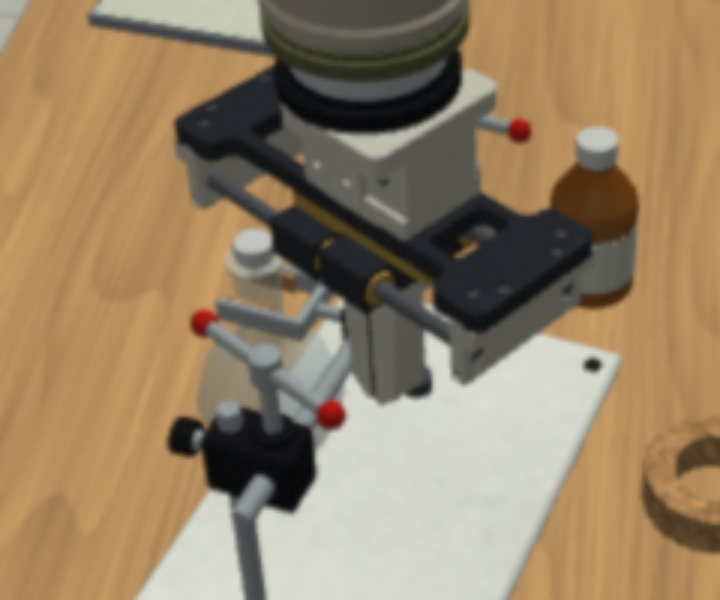

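The closed fingers at crop (385,380) stand about 20 mm from the left near ball (330,415), at the right height. I'll approach, then press slowly.

Emit:
servo_tool(moves="0 0.2 0 0 0 0 0; 0 0.4 0 0 0 0 0; 0 0.45 0 0 0 0 0; 0 0.48 0 0 0 0 0; 0 0.48 0 0 0 0 0; 0 0.48 0 0 0 0 0")

```text
t: 3.28
tcp_pos: [0.571, 0.1015, 0.3086]
tcp_rot: [-180.0, 0.0, 51.7]
contact_force: [-1.3, -0.9, -0.1]
width: 0.0003
grip_force: 0.1
```

Emit:
servo_tool(moves="0 0.03 0 0 0 0 0; 0 0.05 0 0 0 0 0; 0 0.05 0 0 0 0 0; 0 0.05 0 0 0 0 0")

```text
t: 3.78
tcp_pos: [0.572, 0.103, 0.3086]
tcp_rot: [-180.0, 0.1, 51.7]
contact_force: [-2.4, -1.9, 1.6]
width: 0.0003
grip_force: 1.7
```

Emit:
servo_tool(moves="0 0.02 0 0 0 0 0; 0 0.04 0 0 0 0 0; 0 0.04 0 0 0 0 0; 0 0.04 0 0 0 0 0")

```text
t: 4.28
tcp_pos: [0.5727, 0.1039, 0.3084]
tcp_rot: [-180.0, 0.1, 51.7]
contact_force: [-4.7, -3.9, 2.0]
width: 0.0007
grip_force: 3.0
```

```bash
cat >> h.py <<'E'
def push():
    fs=[]
    for i in range(4):
        p=snapshot("top"); s=sense(); fs.append(s["contact_force"])
    f=np.mean(fs,0); y=np.radians(s["tcp_rot"][2]); d=np.array([np.cos(y),np.sin(y)])
    print("t",s["t"],"tcp",s["tcp_pos"].round(4),"F",f.round(2),"push",(-f[:2]@d).round(2),"moment",s["torque"].round(2))
    for r in red(p): print(r)
E
python3 -c "
from h import *
push()"
```

```text
t 4.475 tcp [0.5727 0.1038 0.3084] F [-4.87 -4.1   1.58] push 6.23 moment [-0.92  1.04  0.03]
(array([382.4, 194.4]), np.int32(52), array([ 0.599 , -0.1388,  0.2409]))
(array([363.5, 254.6]), np.int32(51), array([ 0.513 , -0.1101,  0.2405]))
```

Emit:
servo_tool(moves="0 0.02 0 0 0 0 0; 0 0.04 0 0 0 0 0; 0 0.06 0 0 0 0 0; 0 0.06 0 0 0 0 0")

```text
t: 4.97
tcp_pos: [0.5735, 0.1049, 0.3082]
tcp_rot: [-179.9, 0.3, 51.6]
contact_force: [-7.8, -6.1, 3.5]
width: 0.0008
grip_force: 4.6
```

```bash
python3 -c "
from h import *
push()"
```

```text
t 5.175 tcp [0.5735 0.1049 0.3082] F [-7.69 -6.48  3.81] push 9.85 moment [-1.5   1.62  0.04]
(array([382.4, 194.4]), np.int32(52), array([ 0.5993, -0.1388,  0.2408]))
(array([363.5, 254.6]), np.int32(51), array([ 0.513 , -0.1101,  0.2408]))
```

Stiff spring with no turning, so it has bitten. Torque is about 0.43 N m. A little more, then hold.

Emit:
servo_tool(moves="0 0.02 0 0 0 0 0; 0 0.045 0 0 0 0 0; 0 0.045 0 0 0 0 0; 0 0.045 0 0 0 0 0; 0 0.045 0 0 0 0 0; 0 0.045 0 0 0 0 0; 0 0.045 0 0 0 0 0; 0 0.045 0 0 0 0 0; 0 0.045 0 0 0 0 0; 0 0.045 0 0 0 0 0; 0 0.045 0 0 0 0 0; 0 0.045 0 0 0 0 0")

```text
t: 6.68
tcp_pos: [0.5741, 0.1057, 0.3081]
tcp_rot: [-179.9, 0.3, 51.6]
contact_force: [-9.5, -7.6, 5.5]
width: 0.0007
grip_force: 5.9
```

```bash
python3 -c "
from h import *
push()"
```

```text
t 6.875 tcp [0.5741 0.1057 0.3081] F [-10.14  -8.24   5.05] push 12.75 moment [-1.91  2.06 -0.05]
(array([382.4, 194.4]), np.int32(52), array([ 0.5988, -0.1387,  0.2407]))
(array([363.5, 254.6]), np.int32(51), array([ 0.513 , -0.1102,  0.2404]))
```

Left is verified tight: about 0.56 N m held for 1.4 s with no creep. Backing off and going to the right screw.

Emit:
servo_tool(moves="0 -0.4 0 0 0 0 0; 0 -0.9 0 0 0 0 0; 0 -0.9 0 -1.4 0 0 0; 0 -0.9 0 -1.4 0 0 0; 0 -2.2 0.6 -1.4 0 0 -0.5; 0 -3.5 1.2 -1.4 0 0 -1; 0 -4.8 1.9 -1.4 0 0 -1.5; 0 -6.1 2.45 -1.4 0 0 -2.04; 0 -6.1 2.45 -1.4 0 0 -2.04; 0 -6.1 2.45 0 0 0 -2.04; 0 -6.1 2.45 0 0 0 -2.04; 0 -6.1 2.45 0 0 0 -2.04")

```text
t: 8.38
tcp_pos: [0.5022, -0.1436, 0.3096]
tcp_rot: [180.0, -0.0, 72.1]
contact_force: [-0.2, -0.4, 0.5]
width: 0.0003
grip_force: 0.0
```

```bash
python3 -c "
from h import *
push()
for r in red(snapshot('side')): print(r)"
```

```text
t 8.575 tcp [ 0.5022 -0.1441  0.3101] F [0.39 0.18 0.2 ] push -0.29 moment [-0.03 -0.1  -0.01]
(array([244.3, 160. ]), np.int32(56), array([0.6506, 0.0574, 0.24  ]))
(array([203.3, 208.1]), np.int32(56), array([0.5803, 0.1141, 0.2407]))
(array([362.5, 254.3]), np.int32(37), array([ 0.5128, -0.1085,  0.2416]))
(array([283.2, 180.4]), np.int32(35), array([ 0.5991, -0.1348,  0.2395]))
(array([332.9, 192.9]), np.int32(43), array([ 0.5131, -0.1065,  0.2391]))
(array([227.2, 256.2]), np.int32(44), array([0.6518, 0.0613, 0.2402]))
(array([269.5, 287.9]), np.int32(58), array([0.5809, 0.1186, 0.2398]))
```

```bash
cat >> h.py <<'E'
def rows(phis,off,cmd,y0,mid=np.array([.5569,-.1250])):
    y=np.radians(y0); X=np.array([np.cos(y),np.sin(y)]); Y=np.array([np.sin(y),-np.cos(y)])
    for ph in phis:
        a=np.radians(ph); d=np.array([np.cos(a),np.sin(a)])
        t=mid-.045*np.array([d[1],-d[0]])-off*d-cmd
        print(ph,(t@X/.04).round(3),(t@Y/.04).round(3),"rz",round((y0-ph)/10,2))
E
python3 -c "
from h import *
rows([72,70,67,64,61,58,55,52,50],.0150,np.array([.5022,-.1441]),72.1)"
```

```text
72 0.502 0.029 rz 0.01
70 0.541 0.017 rz 0.21
67 0.601 0.001 rz 0.51
64 0.662 -0.012 rz 0.81
61 0.723 -0.022 rz 1.11
58 0.785 -0.028 rz 1.41
55 0.847 -0.031 rz 1.71
52 0.909 -0.031 rz 2.01
50 0.951 -0.029 rz 2.21
```

Emit:
servo_tool(moves="0 0.25 0.03 0 0 0 0; 0 0.45 0.03 0 0 0 0; 0 0.5 0.03 0 0 0 0; 0 0.54 0.02 0 0 0 0.2; 0 0.6 0 0 0 0 0.5; 0 0.66 -0.01 0 0 0 0.8; 0 0.72 -0.02 0 0 0 1.1; 0 0.785 -0.03 0 0 0 1.4; 0 0.85 -0.03 0 0 0 1.7; 0 0.91 -0.03 0 0 0 2; 0 0.95 -0.03 0 0 0 2.2; 0 0.95 -0.03 0 0 0 2.2")

```text
t: 10.12
tcp_pos: [0.5122, -0.1079, 0.3087]
tcp_rot: [180.0, 0.0, 50.1]
contact_force: [0.2, -1.9, 1.5]
width: 0.0006
grip_force: 0.8
```

```bash
python3 -c "
from h import *
push()
for r in red(snapshot('side')): print(r)
rows([50,47,44,41,38,35,33,32],.0150,np.array([.5022,-.1441])+.04*(.95*np.array([.3074,.9516])-.03*np.array([.9516,-.3074])),50.1)"
```

```text
t 10.325 tcp [ 0.5121 -0.108   0.3087] F [-0.44 -1.69  0.81] push 1.58 moment [-0.41 -0.05 -0.01]
(array([244.3, 160. ]), np.int32(56), array([0.6508, 0.0577, 0.2403]))
(array([203.4, 208.2]), np.int32(56), array([0.58  , 0.114 , 0.2407]))
(array([289.3, 175.1]), np.int32(28), array([ 0.591 , -0.1507,  0.2397]))
(array([326.6, 198.1]), np.int32(46), array([ 0.5217, -0.0922,  0.2393]))
(array([227.2, 256.2]), np.int32(44), array([0.6519, 0.0614, 0.2405]))
(array([269.5, 287.9]), np.int32(58), array([0.581 , 0.1182, 0.2398]))
50 0.001 0.001 rz 0.01
47 0.06 -0.017 rz 0.31
44 0.121 -0.032 rz 0.61
41 0.182 -0.044 rz 0.91
38 0.243 -0.052 rz 1.21
35 0.305 -0.057 rz 1.51
33 0.346 -0.059 rz 1.71
32 0.367 -0.059 rz 1.81
```

It turns freely at about 1.6 N, so the right screw is the loose one. Continuing around the arc.

Emit:
servo_tool(moves="0 0.06 -0.02 0 0 0 0.3; 0 0.12 -0.03 0 0 0 0.6; 0 0.18 -0.045 0 0 0 0.9; 0 0.245 -0.05 0 0 0 1.2; 0 0.305 -0.055 0 0 0 1.5; 0 0.345 -0.06 0 0 0 1.7; 0 0.365 -0.06 0 0 0 1.8; 0 0.365 -0.06 0 0 0 1.8")

```text
t: 11.38
tcp_pos: [0.5196, -0.0952, 0.3087]
tcp_rot: [-180.0, 0.0, 32.1]
contact_force: [-0.4, -0.9, 0.4]
width: 0.0006
grip_force: 0.8
```

```bash
python3 -c "
from h import *
push()
for r in red(snapshot('side')): print(r)
a=np.radians(50.1);X=np.array([np.cos(a),np.sin(a)]);Y=np.array([X[1],-X[0]])
c=np.array([.5022,-.1441])+.04*(.95*np.array([.3074,.9516])-.03*np.array([.9516,-.3074]))+.04*(.365*X-.06*Y); print(c)
rows([32,31,30,29,28,27,26,25,24],.0150,c,32.1)"
```

```text
t 11.575 tcp [ 0.5196 -0.0952  0.3087] F [-0.63 -1.52  0.02] push 1.34 moment [-0.36  0.1   0.02]
(array([244.3, 160. ]), np.int32(56), array([0.6503, 0.0576, 0.2408]))
(array([203.4, 208.2]), np.int32(57), array([0.5804, 0.1138, 0.2406]))
(array([359.8,  37.4]), np.int32(17), array([ 0.5076, -1.0583,  0.1244]))
(array([296.1, 172. ]), np.int32(24), array([ 0.5808, -0.1608,  0.2403]))
(array([319.6, 201.2]), np.int32(47), array([ 0.5324, -0.0829,  0.2394]))
(array([227.2, 256.2]), np.int32(44), array([0.6521, 0.0612, 0.2404]))
(array([269.5, 287.9]), np.int32(58), array([0.581 , 0.1182, 0.2401]))
[ 0.52026325 -0.09483023]
32 0.002 0.0 rz 0.01
31 0.022 -0.006 rz 0.11
30 0.042 -0.012 rz 0.21
29 0.061 -0.018 rz 0.31
28 0.081 -0.023 rz 0.41
27 0.102 -0.028 rz 0.51
26 0.122 -0.033 rz 0.61
25 0.142 -0.037 rz 0.71
24 0.162 -0.041 rz 0.81
```

Emit:
servo_tool(moves="0 0.02 -0.005 0 0 0 0.1; 0 0.04 -0.01 0 0 0 0.2; 0 0.06 -0.02 0 0 0 0.3; 0 0.08 -0.025 0 0 0 0.4; 0 0.08 -0.025 0 0 0 0.4; 0 0.08 -0.025 0 0 0 0.4")

```text
t: 12.38
tcp_pos: [0.5219, -0.0926, 0.3087]
tcp_rot: [180.0, -0.0, 28.1]
contact_force: [-0.7, -1.2, 0.4]
width: 0.0
grip_force: 0.8
```

Emit:
servo_tool(moves="0 0.02 -0.005 0 0 0 0.1; 0 0.04 -0.01 0 0 0 0.2; 0 0.04 -0.01 0 0 0 0.2; 0 0.04 -0.01 0 0 0 0.2")

```text
t: 12.88
tcp_pos: [0.5231, -0.0914, 0.3087]
tcp_rot: [-180.0, 0.0, 26.1]
contact_force: [-0.8, -2.3, 0.9]
width: 0.0003
grip_force: 0.8
```

```bash
python3 -c "
from h import *
push()"
```

```text
t 13.075 tcp [ 0.523  -0.0915  0.3087] F [-1.2  -1.87  0.01] push 1.9 moment [-0.34  0.19 -0.04]
(array([244.3, 160. ]), np.int32(56), array([0.6507, 0.0576, 0.2403]))
(array([203.4, 208.2]), np.int32(57), array([0.5804, 0.1142, 0.2404]))
```

Near where it should bite. From here I push straight along tool x.

Emit:
servo_tool(moves="0 0.02 -0.005 0 0 0 0; 0 0.04 -0.01 0 0 0 0; 0 0.04 -0.01 0 0 0 0; 0 0.04 -0.01 0 0 0 0")

```text
t: 13.58
tcp_pos: [0.5241, -0.0907, 0.3086]
tcp_rot: [180.0, 0.0, 26.1]
contact_force: [-3.1, -4.8, 1.3]
width: 0.0006
grip_force: 2.3
```

```bash
python3 -c "
from h import *
push()"
```

```text
t 13.775 tcp [ 0.5241 -0.0907  0.3086] F [-2.71 -4.28  1.19] push 4.31 moment [-0.97  0.64 -0.08]
(array([244.3, 160.1]), np.int32(57), array([0.6507, 0.0576, 0.2401]))
(array([203.4, 208.2]), np.int32(57), array([0.5806, 0.1141, 0.2403]))
```

Emit:
servo_tool(moves="0 0.025 -0.005 0 0 0 0; 0 0.05 -0.01 0 0 0 0; 0 0.05 -0.01 0 0 0 0; 0 0.05 -0.01 0 0 0 0")

```text
t: 14.28
tcp_pos: [0.525, -0.0901, 0.3085]
tcp_rot: [180.0, 0.1, 26.0]
contact_force: [-4.6, -6.0, 1.3]
width: 0.0003
grip_force: 3.8
```

```bash
cat >> h.py <<'E'
def tq(r=(-.0253,.0378)):
    push(); fs=[]
    for i in range(3): snapshot("top"); fs.append(sense()["contact_force"])
    f=np.mean(fs,0); print("Nm cw", r[0]*f[1]-r[1]*f[0] if 0 else -(r[0]*-f[1]-r[1]*-f[0]))
E
python3 -c "
from h import *
tq()"
```

```text
t 14.475 tcp [ 0.5251 -0.0901  0.3085] F [-4.83 -6.65  2.11] push 7.26 moment [-1.43  1.06 -0.07]
(array([244.3, 160. ]), np.int32(56), array([0.6505, 0.0577, 0.2409]))
(array([203.4, 208.2]), np.int32(57), array([0.5805, 0.1141, 0.2403]))
Nm cw 0.3495818129805519
```

Emit:
servo_tool(moves="0 0.025 -0.005 0 0 0 0; 0 0.05 -0.01 0 0 0 0; 0 0.065 -0.015 0 0 0 0; 0 0.065 -0.015 0 0 0 0; 0 0.065 -0.015 0 0 0 0; 0 0.065 -0.015 0 0 0 0")

```text
t: 15.38
tcp_pos: [0.5262, -0.0894, 0.3083]
tcp_rot: [180.0, 0.3, 26.0]
contact_force: [-7.5, -10.3, 4.4]
width: 0.0004
grip_force: 5.7
```

```bash
python3 -c "
from h import *
tq()"
```

```text
t 15.575 tcp [ 0.5263 -0.0894  0.3084] F [-7.73 -9.26  3.75] push 11.01 moment [-2.14  1.67 -0.01]
(array([244.3, 160. ]), np.int32(56), array([0.6507, 0.0576, 0.2404]))
(array([203.4, 208.2]), np.int32(57), array([0.5805, 0.1142, 0.2403]))
Nm cw 0.507585547319916
```

Emit:
servo_tool(moves="0 0.012 0 0 0 0 0; 0 0.012 0 0 0 0 0; 0 0.012 0 0 0 0 0; 0 0.012 0 0 0 0 0; 0 0.012 0 0 0 0 0; 0 0.012 0 0 0 0 0; 0 0.012 0 0 0 0 0; 0 0.012 0 0 0 0 0; 0 0.012 0 0 0 0 0; 0 0.012 0 0 0 0 0")

```text
t: 16.98
tcp_pos: [0.5265, -0.0893, 0.3083]
tcp_rot: [180.0, 0.3, 26.0]
contact_force: [-7.9, -9.7, 3.5]
width: 0.0005
grip_force: 6.1
```

Emit:
servo_tool(moves="0 -0.3 0 0 0 0 0; 0 -0.9 0 0 0 0 0; 0 -0.9 0 0 0 0 0; 0 -0.9 0 -1.5 0 0 0; 0 -0.9 0 -1.5 0 0 0; 0 -3 0 -1.5 0 0 0; 0 -3 0 -1.5 0 0 0; 0 -3 0 -1.5 0 0 0")

```text
t: 17.98
tcp_pos: [0.4203, -0.1402, 0.3687]
tcp_rot: [180.0, -0.0, 26.0]
contact_force: [0.9, -0.4, 0.3]
width: 0.0006
grip_force: 0.0
```

```bash
python3 -c "
from h import *
push()
p=snapshot('side')
for r in red(p): print(r)
cv2.imwrite('pics/end.png',p['img'][...,::-1])"
```

```text
t 18.175 tcp [ 0.4221 -0.1394  0.3686] F [0.11 0.22 0.11] push -0.2 moment [0.03 0.01 0.  ]
(array([244.3, 160. ]), np.int32(56), array([0.6503, 0.0575, 0.2404]))
(array([203.4, 208.2]), np.int32(57), array([0.5805, 0.114 , 0.2402]))
(array([402.1, 210.6]), np.int32(53), array([ 0.5757, -0.1658,  0.2406]))
(array([344.3, 238.4]), np.int32(50), array([ 0.5365, -0.084 ,  0.2403]))
(array([353.8,  38.3]), np.int32(78), array([ 0.525 , -1.0493,  0.1248]))
(array([298.6, 171.2]), np.int32(23), array([ 0.5771, -0.1631,  0.2399]))
(array([316.8, 202.2]), np.int32(48), array([ 0.5365, -0.0801,  0.2388]))
(array([227.2, 256.2]), np.int32(44), array([0.6521, 0.0612, 0.2403]))
(array([269.5, 287.9]), np.int32(58), array([0.5811, 0.1183, 0.2397]))
```

View pics/end.png

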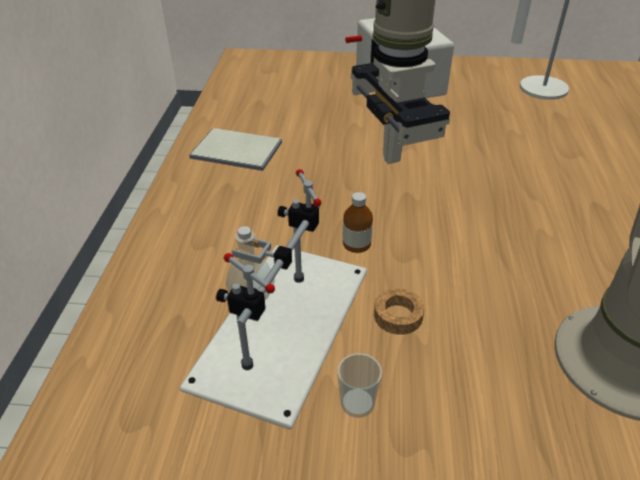

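The right handle (balls at px (299,171) and (317,202)) is at about 0.85 rad and sprung back. The bystanders are unmoved and the gripper is clear. Handing in.

```bash
python3 -c "
from plant import *
print(finish_job())"
```

```text
the job is handed in; nothing more can be done
None
```

The left screw was already tight and held about 0.56 N m for over a second; the right was loose, so I turned it about 0.8 rad until it bit and held it at about 0.5 N m for over a second. I let both handles go, moved nothing else, and handed the job in at about 18 s; it returned no verdict.

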